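# Tip the valve ball out of the yellow-lidded box

## Robot

A 6-joint arm with a two-finger parallel gripper is mounted at the origin on the work surface. World frame = base frame: x ahead of the robot, y to its left, z up, the work surface at z = 0. Lengths are in mm, angles in rad, forces in N, time in s.
With the tool pointing down it reaches from about 275 to 750 mm from the base axis. Payload 10.2 kg.
Tool frame: the origin (TCP) lies between the finger pads; the fingertips stand 17 mm ahead of it and the grasp point (between the pads) lies 2 mm behind it (tips_ahead is the distance from the TCP to the fingertips, in mm); z points along the fingers, y is the line along which they close (so a half turn about z gives the same grasp; the last joint's range is limited). The gripper opens to 85 mm and grips with 20 to 120 N. Pads are 22 mm wide; open, the fingers measure 114 mm over their backs; the gripper's body (76 mm by 85 mm) begins 54 mm behind the grasp point. The pads swing forward as they close: fully open they stand 13 mm farther back than shut.
Start: joints at [1.038, 0.313, 1.498, -0, 1.331, -0.223], TCP at [160.069, 500.009, 248.294] pointing down, gripper open.
Joint ranges: [-2.94, 2.94], [-0.97, 2.17], [0.19, 2.56], [-1.23, 4.37], [0.02, 3.11], [-2.88, 2.88]. Speed limits (rad/s): [2.39, 2.39, 3.01, 3.14, 3.14, 3.14].

## Interface

Orientations are given as a unit quaternion [w, x, y, z].
In Python, from rig import sense, capture, finish_job, boxes_of, tips_ahead gives the robot as it stands.
- The arm moves only by the tool drive_tool, never from a script. Its argument "commands" is text: rows parted by semicolons, each of 7 numbers parted by spaces: the shift along the world's x, y, z in units of 0.1 m (1.0 is 0.1 m), then the turn, a rotation vector about the world's x, y, z in units of pi/4 rad (1.0 is pi/4 rad), then the opening in per cent of the stroke, from 0 (shut) to 100 (fully open). A call has 1 to 20 rows; each row shifts and turns the commanded pose from where the row before left it; what a row does not reach is not made up. A row lasts 1/12 s, in which the tool goes at most 41.7 mm and 7.16 degrees, less where a joint would pass 70% of its speed; a pose out of reach is approached as far as the arm can. A call with a number of a shift or a turn outside -1 to 1 is refused whole. A call with a gripper value outside its range is refused whole. The fingers move at their own pace and stop on an object; "force" is the grip in N (left out, the last holds). Time passes only in rows, so rows that do not move let the fingers close. It gives the time, the measured TCP pose, the force, the opening and the grip force at its end, in the units of the state.
- sense(): the state, without advancing time (a new reading comes with each control period).
- capture(name): name is "scene" or "top" or "wrist"; returns a dict with "pixels" (420x560x3 uint8, blue, green, red), "fov_y" (degrees; the focal length in pixels is half the picture's height over the tangent of half this angle, whatever the lens; pixels are square), "cx", "cy" (the principal point, pixels), "position" and "attitude" of the camera in the world; the wrist camera has in their place "tool_from_camera" (4x4, takes a point from camera to tool coordinates, whose origin is the TCP and whose axes are the flange's). Camera axes: x right, y down, z forward; pixel columns grow to the right and rows downward; lengths in mm; the calibration is good to about 2 mm. A picture is of the moment at which its call begins: read the wrist's pose just before it. There is no depth.
- finish_job(): hands the job in; it is judged then, once.
Trained networks look in a picture, given as the dict that the camera call returned (one of the last four; its "shot" number tells which), for a name from the list of things; names that differ only in an ending like _2 or _b are one class to them, and where a whole thing is asked for, a point or a joint stands for the part that bears it (a point fixed in the world has none). Each returns a list of dicts, best first, with "confidence" (0 to 1); they miss things now and then, are a little off and sometimes report something else, mostly with a low value. They report only what shows in the picture. A call takes as long as a camera call.
- boxes_of(picture, name): "position" ([column, row] in pixels, amid what is visible of it).
The state is a dict: "time_s": time; "joints": joint angles; "dq": joint speeds; "tau": joint torques, N m; "eef_pos": TCP position; "ee_rot": TCP orientation; "force": force on the tool from outside, world axes, zero at the start; "wrist_torque": the same for the moment, N m; "grip_width": opening from 0.0 (shut) to 1.0 (fully open); "grip_force": force on a finger pad.
Only numpy, scipy, OpenCV 4.12 (cv2) and the standard library are available. Lean on these libraries where they do the work, as an engineer would, in place of code of your own. Each camera call takes 0.05 s, during which the arm holds its last target. There are 200 camera calls.

## Task

In the brewery, take the blue parts box that sits on the tipping stand: swing its yellow lid right back until it has clicked past the detent and stays open, and only then swing the red-handled side lever all the way over, so that the box tips to its stop and the orange ball inside rolls out into the white tray. Leave the box tipped with its lid open, and do not disturb the red-lidded spare box and the bottle.

Things in the scene. Friction and masses are not known exactly. Their poses are not given: they have to be found in the camera images.
- stand: Fixed steel stand with blue box and white tray. Origin on the table below the box's pivot; z up, +x = pouring direction. In its frame, mm: pivot axis along y at x 0, z 100; untipped box x -80..0, y -45..45, z 100..160; lid hinge axis along y at x -80, z 160 (box's back rim); open tray x 15..195, y -65..65, walls 50 high; two posts 112 tall at x 0, y -54 and 54; base plate from x -100.
- lid (a joint): Angle of the yellow lid (84 x 94 x 6 mm) from the box: 0 closed, grows as its front swings up and back to the stand's -x; stop at 2.1. It falls shut if let go before the click. A spring detent resists from about 1.5 to 2.0 (1 to 2 N at the pull); from there to the stop the lid is held open, even when the box tips.
- lid_pull (a point): Middle of the yellow loop pull's round cross-bar, 10 mm thick, 60 mm long, parallel to the hinge, in the lid's plane, 125 mm from the hinge axis. Lid closed: at x 45, y 0, z 163 mm of the stand, 35 mm of free gap to the box's front wall. It moves on a circle about the hinge. Axes: the lid's.
- box (a joint): Tipping angle of the box about its pivot: 0 upright on its rest, grows as it tips towards the tray (stand's +x); stop at 1.92. The pivot is stiff: the box stays where it is left; about 5 N at the lever moves it.
- lever_grip (a point): Grip point on the lever's red round handle pin, 12 mm thick, 66 mm long, parallel to the pivot axis, free end to the stand's -y; the lever is fixed to the box. 100 mm from the pivot axis, about which it circles: at x -82, y -112, z 157 mm of the stand with the box untipped, at x 82, z 157 at the tipping stop. 37 mm free to the lever arm. Axes: the box's.
- ball_center (a point): Centre of the loose orange valve ball, 36 mm in diameter, about 30 g; it starts on the floor of the closed box.
- spare_box: Bystander: loose closed blue box with a red lid and red loop pull, 84 x 94 x 66 mm plus the loop to its +x, standing on the table. Origin at the centre of its underside.
- bottle: Bystander: loose amber bottle, 64 mm in diameter, 190 mm tall, standing on the table. Origin at the centre of its underside.

How it is judged:
By the outcome, as a careful person would: the job done as asked, in the order asked, and still so for the second after the job is handed in, with the robot touching nothing.
It also fails if it takes over 58 s, if anything falls off the work surface, if the arm or the gripper's body presses on something with over 40 N, if the wrist force passes 120 N, or if a joint passes its speed limit or range.

## Working session

There is one attempt and no reset: what is moved stays moved. The work goes in short steps, Python scripts to look and compute and a tool call to move; the robot and the scene stay as the last step left them, time stands still between calls to the robot, and variables do not carry over. Pictures are saved under pics/ and viewed, at most 10 in all, crops included, and the job is handed in when it is done.

Besides the shell and the picture viewer there is one more tool, called as name(argument=value, ...) on one line, values as JSON. drive_tool: Moves the arm, as the interface text tells. Shifts and turns lie within -1 to 1; 1 stands for 0.1 m of shift or pi/4 rad of turn. Its arguments: {"type":"object","properties":{"commands":{"type":"string"},"force":{"type":"number"}},"required":["commands"]}

```bash
mkdir -p pics; ls
python3 - <<'E'
from rig import *
import cv2,numpy as np
s=sense();print(s)
for n in("scene","top"):
    p=capture(n);cv2.imwrite(f"pics/{n}1.png",p["pixels"]);print(n,p["fov_y"],p["cx"],p["cy"],p["position"],p["attitude"])
    for k in("stand","lid","lid_pull","box","lever_grip","spare_box","bottle"):
        print(k,[(d["position"],round(d["confidence"],2)) for d in boxes_of(p,k)][:3])
E
```

```text
pics
{'time_s': 0.0, 'joints': array([ 1.03758409e+00,  3.13460899e-01,  1.49841734e+00,  6.56620947e-06,
        1.33102160e+00, -2.23378975e-01]), 'dq': array([-0.00088163, -0.00045282, -0.00239188, -0.00026365,  0.00048407,
        0.00157691]), 'tau': array([-2.55119703e-04, -4.12244618e+01, -2.59750539e+01, -1.72021169e-04,
        3.99030716e-03,  6.53102830e-06]), 'eef_pos': array([159.95078119, 499.79657236, 247.73692281]), 'ee_rot': array([-2.44359738e-04,  1.54298467e-01,  9.88024066e-01, -6.06204246e-04]), 'force': array([-0.07459149,  1.2852173 , -0.39824711]), 'wrist_torque': array([-0.02710815, -0.00346684,  0.03854905]), 'grip_force': 0.0, 'grip_width': 0.9977492475418612}
scene 44.874672584060676 284.6422673911365 209.26558901811197 [1195.98623486 -601.29956787 1280.79038376] [-0.28739618  0.86859915  0.3800804  -0.1359332 ]
stand [([280.2, 199.2], 0.89)]
lid [([296.0, 188.5], 0.83)]
lid_pull [([298.4, 196.0], 0.94)]
box [([297.9, 193.8], 0.69), ([294.7, 189.6], 0.26)]
lever_grip [([297.7, 192.2], 0.71)]
spare_box [([361.3, 144.0], 0.92)]
bottle [([155.9, 310.5], 0.7)]
top 54.916956757922165 279.38636526424284 208.54442500134743 [ 4.17471235e+02 -8.46479312e-01  1.20630464e+03] [ 0.03232342 -0.69730936  0.71500752 -0.03845909]
stand [([270.7, 238.4], 0.96)]
lid [([268.2, 205.7], 0.66), ([133.2, 243.7], 0.64)]
lid_pull [([268.0, 202.8], 0.62)]
box [([264.9, 204.5], 0.58)]
lever_grip [([263.9, 207.2], 0.71)]
spare_box [([131.6, 245.1], 0.64)]
bottle [([440.5, 207.5], 0.66)]
```

Run:
```python
import cv2
a=cv2.imread("pics/top1.png")[130:330,100:480]; cv2.imwrite("pics/top1c.png",cv2.resize(a,None,fx=2.1,fy=2.1,interpolation=cv2.INTER_CUBIC))
a=cv2.imread("pics/scene1.png")[100:350,130:430]; cv2.imwrite("pics/scene1c.png",cv2.resize(a,None,fx=2.4,fy=2.4,interpolation=cv2.INTER_CUBIC))
```

```text
(no output)
```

View pics/top1c.png

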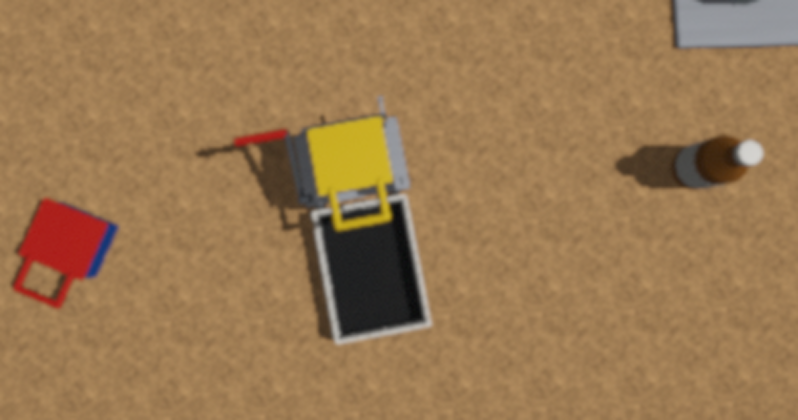

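View pics/scene1c.png

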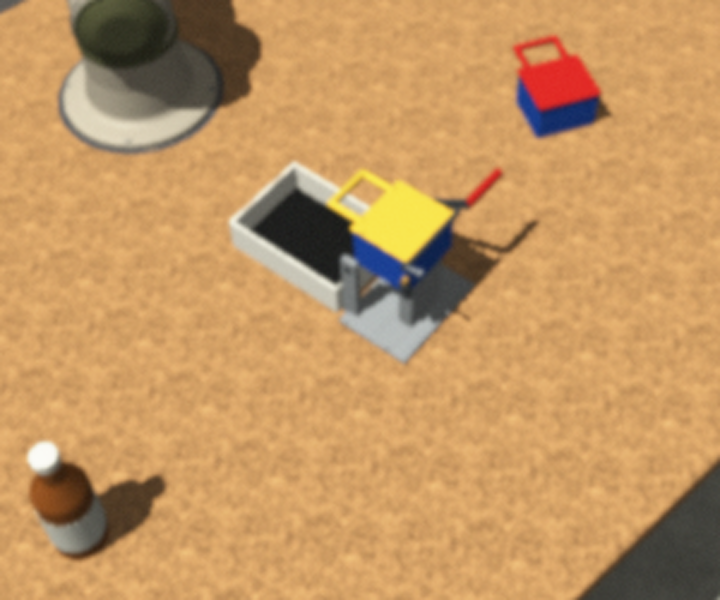

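The top view shows the stand with its tray toward the robot and the red lever on the left (about crop 261,137). The spare box is at far left (65,245) and the bottle at right (720,160). I'll fit the stand pose from these features in both views.

```bash
cat > h.py <<'E'
from rig import *
import numpy as np,cv2
from scipy.spatial.transform import Rotation as R
from scipy.optimize import least_squares
def rq(q): return R.from_quat([q[1],q[2],q[3],q[0]])
def proj(p,P):
    f=210/np.tan(np.radians(p["fov_y"])/2)
    c=rq(p["attitude"]).inv().apply(np.atleast_2d(P)-p["position"])
    return np.c_[f*c[:,0]/c[:,2]+p["cx"],f*c[:,1]/c[:,2]+p["cy"]]
def ground(p,u,z):
    f=210/np.tan(np.radians(p["fov_y"])/2)
    d=rq(p["attitude"]).apply([(u[0]-p["cx"])/f,(u[1]-p["cy"])/f,1]);o=np.array(p["position"])
    return o+d*(z-o[2])/d[2]
def world(s,P): # s=x,y,yaw
    return R.from_euler("z",s[2]).apply(np.atleast_2d(P))+[s[0],s[1],0]
E
python3 - <<'E'
from h import *
T=capture("top");S=capture("scene")
top=[((337,341),(195,-65,50)),((430,322),(195,65,50)),((405,197),(15,65,50)),((313,212),(15,-65,50)),((363,224),(45,0,165)),((308,128),(-80,-47,166)),((382,115),(-80,47,166)),((261,137),(-82,-112,160))]
sc=[((295,163),(195,-65,50)),((232,222),(195,65,50)),((346,188),(45,0,165)),((401,180),(4,-47,166)),((455,214),(-80,-47,166)),((405,266),(-80,47,166)),((485,188),(-82,-112,160))]
tu=np.array([a for a,_ in top])/2.1+[100,130];su=np.array([a for a,_ in sc])/2.4+[130,100]
tp=[b for _,b in top];sp=[b for _,b in sc]
fn=lambda s:np.r_[(proj(T,world(s,tp))-tu).ravel(),(proj(S,world(s,sp))-su).ravel()]
r=least_squares(fn,[450,0,3.1],x_scale=[100,100,1],loss="soft_l1");s=r.x;print(s);print(fn(s).reshape(-1,2).round(1))
for n,P in dict(pull=(45,0,163),lever=(-82,-112,157),hinge=(-80,0,160),leverend=(82,-112,157)).items():print(n,world(s,P).round(1))
print("spare",ground(T,(65/2.1+100,240/2.1+130),66),"bottle",ground(T,(750/2.1+100,153/2.1+130),190))
np.save("s.npy",s)
E
```

```text
[500.00186474  13.85414306   3.29434263]
[[-0.5  0.1]
 [ 0.5  0.8]
 [ 0.9 -2.3]
 [ 0.  -1.4]
 [ 0.1 -2.3]
 [ 0.  -0.8]
 [ 0.4 -0.9]
 [-2.1 -1.1]
 [-0.4 -0.7]
 [-1.5 -0.7]
 [-0.  -0.5]
 [-1.7 -0.5]
 [-0.8 -0.9]
 [-0.4 -1.7]
 [ 0.5 -2. ]]
pull [[455.5   7.  163. ]]
lever [[564. 137. 157.]]
hinge [[579.1  26.  160. ]]
leverend [[401.9 112.1 157. ]]
spare [441.52051993 406.35130517  66.        ] bottle [ 522.84065349 -462.63931658  190.        ]
```

drive_tool(commands="0.05 -0.1 0.02 0 0 -0.05 40; 0.15 -0.25 0.02 0 0 -0.09 40; 0.2 -0.32 0.02 0 0 -0.09 40; 0.2 -0.32 0.02 0 0 -0.09 40; 0.2 -0.32 0.02 0 0 -0.09 40; 0.2 -0.32 0.02 0 0 -0.09 40; 0.2 -0.32 0.02 0 0 -0.09 40; 0.2 -0.32 0.02 0 0 -0.09 40; 0.2 -0.32 0.02 0 0 -0.09 40; 0.2 -0.32 0.02 0 0 -0.09 40; 0.2 -0.32 0.02 0 0 -0.09 40; 0.2 -0.32 0.02 0 0 -0.09 40; 0.2 -0.32 0.02 0 0 -0.09 40; 0.2 -0.32 0.02 0 0 -0.09 40; 0.2 -0.32 0.02 0 0 -0.09 40; 0.2 -0.32 0.02 0 0 -0.09 40; 0.1 -0.13 0.02 0 0 -0.04 40; 0 0 0 0 0 0 40; 0 0 0 0 0 0 40", force=30)

```text
time_s: 2.48
eef_pos: [469.7, 3.4, 282.1]
ee_rot: [-0.0, 0.66, 0.751, -0.0]
force: [-0.5, -0.3, -0.2]
grip_width: 0.402
grip_force: 0.0
```

View pics/w1.png

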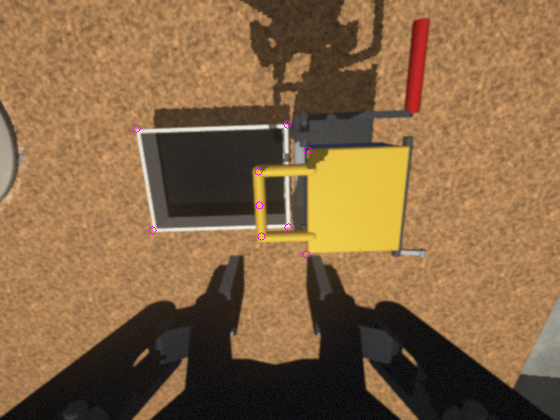

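The pose overlay agrees with the wrist picture to about 1 px: pull bar at (260,204), tray corners on their marks. Descend and grasp.

drive_tool(commands="-0.07 0.02 0 0 0 0.016 40; -0.07 0.02 0 0 0 0.016 40; 0 0 -0.12 0 0 0 40; 0 0 -0.2 0 0 0 40; 0 0 -0.25 0 0 0 40; 0 0 -0.25 0 0 0 40; 0 0 -0.2 0 0 0 40; 0 0 -0.13 0 0 0 40; 0 0 -0.07 0 0 0 40; 0 0 0 0 0 0 40; 0 0 0 0 0 0 40; 0 0 0 0 0 0 0; 0 0 0 0 0 0 0; 0 0 0 0 0 0 0; 0 0 0 0 0 0 0; 0 0 0 0 0 0 0; 0 0 0 0 0 0 0; 0 0 0 0 0 0 0", force=30)

```text
time_s: 4.03
eef_pos: [455.8, 8.0, 160.8]
ee_rot: [-0.0, 0.65, 0.76, -0.0]
force: [-4.6, 0.3, 5.7]
grip_width: 0.103
grip_force: 29.4
```

Run:
```python
import numpy as np
t=np.linspace(0,2.08,27);b=125*(1-np.cos(t));z=125*np.sin(t)
for i in range(26):
  d=b[i+1]-b[i];print("%.3f %.3f %.3f 0 0 0 0;"%(d*.988/100,d*.152/100,(z[i+1]-z[i])/100),end=" " if i!=12 else "\n")
```

```text
0.004 0.001 0.100 0 0 0 0; 0.012 0.002 0.099 0 0 0 0; 0.020 0.003 0.098 0 0 0 0; 0.027 0.004 0.096 0 0 0 0; 0.035 0.005 0.094 0 0 0 0; 0.042 0.006 0.090 0 0 0 0; 0.049 0.008 0.087 0 0 0 0; 0.056 0.009 0.083 0 0 0 0; 0.062 0.010 0.078 0 0 0 0; 0.068 0.010 0.072 0 0 0 0; 0.074 0.011 0.067 0 0 0 0; 0.079 0.012 0.061 0 0 0 0; 0.083 0.013 0.054 0 0 0 0;
0.087 0.013 0.047 0 0 0 0; 0.091 0.014 0.040 0 0 0 0; 0.093 0.014 0.032 0 0 0 0; 0.096 0.015 0.025 0 0 0 0; 0.097 0.015 0.017 0 0 0 0; 0.098 0.015 0.009 0 0 0 0; 0.099 0.015 0.001 0 0 0 0; 0.099 0.015 -0.007 0 0 0 0; 0.098 0.015 -0.015 0 0 0 0; 0.096 0.015 -0.023 0 0 0 0; 0.094 0.014 -0.030 0 0 0 0; 0.091 0.014 -0.038 0 0 0 0; 0.088 0.014 -0.045 0 0 0 0;
```

drive_tool(commands="0.004 0.001 0.10 0 0 0 0; 0.012 0.002 0.10 0 0 0 0; 0.02 0.003 0.10 0 0 0 0; 0.027 0.004 0.095 0 0 0 0; 0.035 0.005 0.095 0 0 0 0; 0.042 0.006 0.09 0 0 0 0; 0.05 0.008 0.087 0 0 0 0; 0.056 0.009 0.083 0 0 0 0; 0.062 0.01 0.078 0 0 0 0; 0.068 0.01 0.072 0 0 0 0; 0.074 0.011 0.067 0 0 0 0; 0.079 0.012 0.06 0 0 0 0; 0.083 0.013 0.054 0 0 0 0; 0 0 0 0 0 0 0")

```text
time_s: 5.2
eef_pos: [518.0, 17.7, 270.5]
ee_rot: [0.001, 0.65, 0.76, 0.001]
force: [-7.9, 0.9, 12.2]
grip_width: 0.105
grip_force: 30.4
```

drive_tool(commands="-0.01 0 0.02 0 0 0 0; 0.087 0.013 0.047 0 0 0 0; 0.09 0.014 0.04 0 0 0 0; 0.093 0.014 0.032 0 0 0 0; 0.096 0.015 0.025 0 0 0 0; 0.097 0.015 0.017 0 0 0 0; 0.098 0.015 0.009 0 0 0 0; 0 0 0 0 0 0 0")

```text
time_s: 5.87
eef_pos: [573.4, 26.5, 288.1]
ee_rot: [0.0, 0.65, 0.76, 0.001]
force: [-2.1, 2.4, 5.8]
grip_width: 0.104
grip_force: 30.4
```

drive_tool(commands="0.1 0.015 0.001 0 0 0 0; 0.1 0.015 -0.007 0 0 0 0; 0.098 0.015 -0.015 0 0 0 0; 0.096 0.015 -0.023 0 0 0 0; 0.094 0.014 -0.03 0 0 0 0; 0.09 0.014 -0.038 0 0 0 0; 0.088 0.014 -0.045 0 0 0 0; 0 0 0 0 0 0 0")

```text
time_s: 6.53
eef_pos: [640.1, 37.0, 271.4]
ee_rot: [0.0, 0.65, 0.76, 0.001]
force: [0.2, 3.5, 3.0]
grip_width: 0.103
grip_force: 30.6
```

drive_tool(commands="0.04 0.006 -0.02 0 0 0 0; 0.03 0.005 -0.02 0 0 0 0; 0 0 0 0 0 0 0")

```text
time_s: 6.78
eef_pos: [645.1, 37.7, 268.1]
ee_rot: [-0.001, 0.65, 0.76, -0.001]
force: [-10.7, 2.7, 5.6]
grip_width: 0.101
grip_force: 31.1
```

drive_tool(commands="-0.03 -0.005 0.01 0 0 0 10; 0 0 0 0 0 0 35; 0 0 0 0 0 0 35; 0 0 0 0 0 0 35; 0 0 0 0 0 0 35; 0 0 0.1 0 0 0 40; 0 0 0.2 0 0 0 40; 0 0 0.2 0 0 0 40; 0 0 0.1 0 0 0 40; -0.1 0.1 0 0 0 0 45; -0.15 0.2 0 0 0 0 45; -0.15 0.2 0 0 0 0 45; -0.15 0.2 0 0 0 0 45; -0.15 0.2 0 0 0 0 45; -0.08 0.1 0 0 0 0 45; 0 0 0 0 0 0 45; 0 0 0 0 0 0 45")

```text
time_s: 8.2
eef_pos: [565.2, 136.7, 328.9]
ee_rot: [0.0, 0.65, 0.76, 0.0]
force: [-0.1, -0.1, 0.5]
grip_width: 0.451
grip_force: 0.0
```

Run:
```python
from h import *
s,p=wristcap();print(s["eef_pos"],s["grip_width"],s["force"])
st=np.load("s.npy")
im=p["pixels"].copy();k=(-80-125*.505,0,160+125*.863)
for P in [(-82,-79,157),(-82,-112,157),(-82,-145,157),(-80,-47,160),k]:
    u=proj(p,world(st,P))[0]; cv2.circle(im,tuple(int(v) for v in u),4,(255,0,255),1);print(P,u.round())
t=capture("scene")["pixels"][120:280,200:360]
cv2.imwrite("pics/w2.png",np.hstack([im,cv2.resize(t,(240,240)).repeat(1,0)if 0 else np.vstack([cv2.resize(t,(240,240)),np.zeros((180,240,3),np.uint8)])]))
```

```text
[565.16074768 136.70670177 328.9402005 ] 0.4513382813972955 [-0.13688239 -0.09653938  0.46059243]
(-82, -79, 157) [274. 225.]
(-82, -112, 157) [274. 195.]
(-82, -145, 157) [274. 164.]
(-80, -47, 160) [272. 252.]
(-143.125, 0, 267.875) [348. 363.]
```

View pics/w2.png

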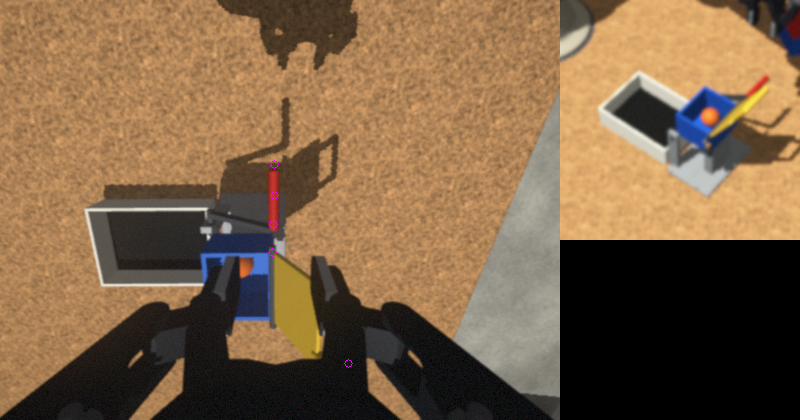

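The lid stays open with the ball visible at (240,267), and the red pin lies on its marks (274,164–225). Next, grip the lever pin.

drive_tool(commands="-0.01 0.06 -0.1 0 0 0 45; 0 0 -0.2 0 0 0 45; 0 0 -0.3 0 0 0 45; 0 0 -0.3 0 0 0 45; 0 0 -0.3 0 0 0 45; 0 0 -0.25 0 0 0 45; 0 0 -0.15 0 0 0 45; 0 0 -0.1 0 0 0 45; 0 0 -0.04 0 0 0 45; 0 0 0 0 0 0 45; 0 0 0 0 0 0 0; 0 0 0 0 0 0 0; 0 0 0 0 0 0 0; 0 0 0 0 0 0 0; 0 0 0 0 0 0 0; 0 0 0 0 0 0 0; 0 0 0 0 0 0 0", force=40)

```text
time_s: 9.72
eef_pos: [562.6, 142.5, 155.7]
ee_rot: [-0.001, 0.65, 0.76, -0.002]
force: [-11.0, -3.5, 7.1]
grip_width: 0.127
grip_force: 39.1
```

Run:
```python
import numpy as np
a0=np.arctan2(57,-82);t=np.linspace(0,1.92,33);x=99.9*np.cos(a0-t);z=99.9*np.sin(a0-t)
for i in range(32):
  d=x[i+1]-x[i];print("%.3f %.3f %.3f 0 0 0 0;"%(-d*.988/100,-d*.152/100,(z[i+1]-z[i])/100),end=" " if i%16!=15 else "\n")
```

```text
-0.035 -0.005 0.048 0 0 0 0; -0.038 -0.006 0.046 0 0 0 0; -0.041 -0.006 0.044 0 0 0 0; -0.043 -0.007 0.041 0 0 0 0; -0.046 -0.007 0.038 0 0 0 0; -0.048 -0.007 0.035 0 0 0 0; -0.050 -0.008 0.033 0 0 0 0; -0.052 -0.008 0.029 0 0 0 0; -0.053 -0.008 0.026 0 0 0 0; -0.055 -0.008 0.023 0 0 0 0; -0.056 -0.009 0.020 0 0 0 0; -0.057 -0.009 0.016 0 0 0 0; -0.058 -0.009 0.013 0 0 0 0; -0.059 -0.009 0.009 0 0 0 0; -0.059 -0.009 0.006 0 0 0 0; -0.059 -0.009 0.002 0 0 0 0;
-0.059 -0.009 -0.002 0 0 0 0; -0.059 -0.009 -0.005 0 0 0 0; -0.059 -0.009 -0.009 0 0 0 0; -0.058 -0.009 -0.012 0 0 0 0; -0.057 -0.009 -0.016 0 0 0 0; -0.056 -0.009 -0.019 0 0 0 0; -0.055 -0.008 -0.023 0 0 0 0; -0.053 -0.008 -0.026 0 0 0 0; -0.052 -0.008 -0.029 0 0 0 0; -0.050 -0.008 -0.032 0 0 0 0; -0.048 -0.007 -0.035 0 0 0 0; -0.046 -0.007 -0.038 0 0 0 0; -0.043 -0.007 -0.041 0 0 0 0; -0.041 -0.006 -0.043 0 0 0 0; -0.038 -0.006 -0.046 0 0 0 0; -0.036 -0.005 -0.048 0 0 0 0;
```

drive_tool(commands="-0.045 -0.005 0.048 0 0 0 0; -0.045 -0.006 0.046 0 0 0 0; -0.041 -0.006 0.044 0 0 0 0; -0.043 -0.007 0.041 0 0 0 0; -0.046 -0.007 0.038 0 0 0 0; -0.048 -0.007 0.035 0 0 0 0; -0.05 -0.008 0.033 0 0 0 0; -0.052 -0.008 0.029 0 0 0 0; -0.053 -0.008 0.026 0 0 0 0; -0.055 -0.008 0.023 0 0 0 0; 0 0 0 0 0 0 0")

```text
time_s: 10.63
eef_pos: [518.0, 135.4, 194.3]
ee_rot: [0.004, 0.65, 0.76, 0.003]
force: [4.6, -1.8, 9.3]
grip_width: 0.119
grip_force: 39.9
```

drive_tool(commands="-0.056 -0.009 0.02 0 0 0 0; -0.057 -0.009 0.016 0 0 0 0; -0.058 -0.009 0.013 0 0 0 0; -0.059 -0.009 0.009 0 0 0 0; -0.059 -0.009 0.006 0 0 0 0; -0.059 -0.009 0.002 0 0 0 0; -0.059 -0.009 -0.002 0 0 0 0; -0.059 -0.009 -0.005 0 0 0 0; -0.059 -0.009 -0.009 0 0 0 0; -0.058 -0.009 -0.012 0 0 0 0; -0.057 -0.009 -0.016 0 0 0 0; -0.056 -0.009 -0.019 0 0 0 0; -0.055 -0.008 -0.023 0 0 0 0; -0.053 -0.008 -0.026 0 0 0 0; 0 0 0 0 0 0 0")

```text
time_s: 11.88
eef_pos: [436.6, 122.4, 188.2]
ee_rot: [0.003, 0.65, 0.76, 0.001]
force: [0.3, -9.2, 4.5]
grip_width: 0.119
grip_force: 42.4
```

drive_tool(commands="-0.052 -0.018 -0.029 0 0 0 0; -0.05 -0.018 -0.032 0 0 0 0; -0.048 -0.007 -0.035 0 0 0 0; -0.046 -0.007 -0.038 0 0 0 0; -0.043 -0.007 -0.041 0 0 0 0; -0.041 -0.006 -0.043 0 0 0 0; -0.038 -0.006 -0.046 0 0 0 0; -0.036 -0.005 -0.048 0 0 0 0; 0 0 0 0 0 0 0")

```text
time_s: 12.63
eef_pos: [400.6, 116.1, 155.7]
ee_rot: [0.001, 0.65, 0.76, 0.001]
force: [4.2, 2.7, 1.4]
grip_width: 0.122
grip_force: 43.1
```

drive_tool(commands="-0.02 -0.003 -0.03 0 0 0 0; -0.02 -0.003 -0.03 0 0 0 0; -0.01 -0.002 -0.02 0 0 0 0; 0 0 0 0 0 0 0")

```text
time_s: 12.97
eef_pos: [400.7, 115.7, 153.2]
ee_rot: [0.006, 0.65, 0.76, 0.006]
force: [3.9, 6.8, 50.7]
grip_width: 0.121
grip_force: 49.5
```

At the stop (50 N reaction). Back off, release, rise and look.

drive_tool(commands="0.02 0.003 0.04 0 0 0 0; 0.01 0 0.02 0 0 0 0; 0 0 0 0 0 0 40; 0 0 0 0 0 0 45; 0 0 0 0 0 0 45; 0 0 0 0 0 0 45; 0 0 0 0 0 0 45; 0 0 0.1 0 0 0 45; 0 0 0.2 0 0 0 45; 0 0 0.3 0 0 0 45; 0 0 0.3 0 0 0 45; 0 0 0.2 0 0 0 45; 0 0.2 0.1 0 0 0 45; 0 0.3 0.1 0 0 0 45; 0 0.3 0 0 0 0 45; 0 0.2 0 0 0 0 45; 0 0 0 0 0 0 45; 0 0 0 0 0 0 45")

```text
time_s: 14.47
eef_pos: [398.0, 215.9, 282.8]
ee_rot: [-0.0, 0.649, 0.76, -0.0]
force: [-0.6, 0.4, 1.1]
grip_width: 0.443
grip_force: 0.0
```

Run:
```python
from h import *
s=sense();print(s["eef_pos"],s["force"],s["time_s"])
st=np.load("s.npy")
a=capture("scene");b=capture("top")
print(world(st,(82,-112,157)),proj(a,world(st,[(82,-79,157),(82,-145,157)])).round())
A=cv2.resize(a["pixels"][110:310,190:390],(390,390),interpolation=2);B=cv2.resize(b["pixels"][150:320,180:350],(390,390),interpolation=2)
for P in [(82,-79,157),(82,-145,157)]:
    for im,c,o,k in((A,a,(190,110),1.95),(B,b,(180,150),390/170)):
        u=(proj(c,world(st,P))[0]-o)*k; cv2.circle(im,(int(u[0]),int(u[1])),4,(255,0,255),1)
cv2.imwrite("pics/end.png",np.hstack([A,B]))
```

```text
[397.98718118 215.9396504  282.83944266] [-0.60033476  0.35712189  1.09283407] 14.4667
[[401.91509526 112.07321276 157.        ]] [[282. 158.]
 [295. 145.]]
```

View pics/end.png

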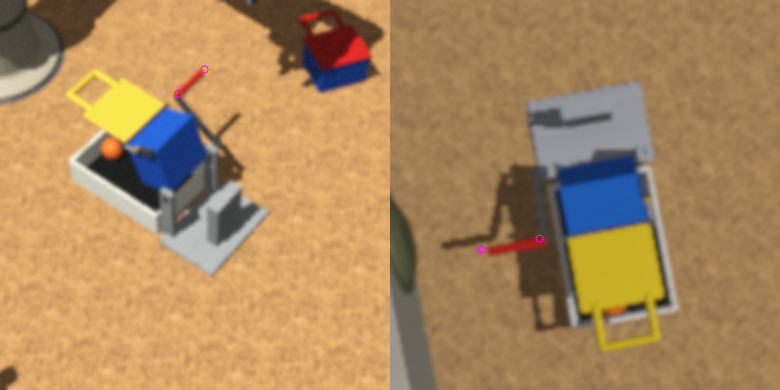

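The box is tipped, the lid is open and the ball is in the tray (left view, 111,148). My back-off may have lifted the lever slightly off its stop, so I'll tap it down with shut fingers.

drive_tool(commands="0 -0.2 0 0 0 0 0; 0.02 -0.3 0 0 0 0 0; 0 -0.3 0 0 0 0 0; 0 -0.2 0 0 0 0 0; 0 0 -0.1 0 0 0 0; 0 0 -0.2 0 0 0 0; 0 0 -0.25 0 0 0 0; 0 0 -0.2 0 0 0 0; 0 0 -0.1 0 0 0 0; 0 0 -0.05 0 0 0 0; 0 0 -0.05 0 0 0 0; 0 0 0 0 0 0 0; 0 0 0 0 0 0 0")

```text
time_s: 15.65
eef_pos: [400.6, 115.3, 188.7]
ee_rot: [0.0, 0.65, 0.76, 0.0]
force: [0.7, 0.6, 0.1]
grip_width: 0.001
grip_force: 0.0
```

drive_tool(commands="0 0 -0.03 0 0 0 0; 0 0 -0.03 0 0 0 0; 0 0 -0.02 0 0 0 0; 0 0 -0.02 0 0 0 0; 0 0 0 0 0 0 0")

```text
time_s: 16.07
eef_pos: [400.5, 115.6, 179.9]
ee_rot: [0.0, 0.65, 0.76, 0.0]
force: [-8.3, -0.4, 20.5]
grip_width: 0.003
grip_force: 10.2
```

drive_tool(commands="0 0 -0.01 0 0 0 0; 0 0 -0.01 0 0 0 0; 0 0 0 0 0 0 0")

```text
time_s: 16.32
eef_pos: [400.7, 115.7, 179.5]
ee_rot: [0.001, 0.65, 0.76, 0.001]
force: [-16.2, -1.1, 40.3]
grip_width: 0.003
grip_force: 20.3
```

The lever is firmly at its stop. Retreat and hand in.

drive_tool(commands="0 0 0.1 0 0 0 0; 0 0 0.2 0 0 0 0; 0 0 0.3 0 0 0 0; 0 0 0.3 0 0 0 0; 0 0.2 0.1 0 0 0 0; 0 0.3 0 0 0 0 0; 0 0.3 0 0 0 0 0; 0 0.1 0 0 0 0 0; 0 0 0 0 0 0 0; 0 0 0 0 0 0 0; 0 0 0 0 0 0 0")

```text
time_s: 17.23
eef_pos: [400.4, 204.7, 276.0]
ee_rot: [0.0, 0.65, 0.76, -0.0]
force: [0.4, -0.2, -0.5]
grip_width: -0.005
grip_force: 0.0
```

Run:
```python
from h import *
a=capture("scene");print([(k,[(d["position"],round(d["confidence"],2)) for d in boxes_of(a,k)][:1]) for k in("ball_center","spare_box","bottle","lid")])
print(sense()["eef_pos"],finish_job())
```

```text
[('ball_center', [([267.3, 174.7], 0.68)]), ('spare_box', [([360.6, 139.2], 0.84)]), ('bottle', [([155.7, 309.4], 0.64)]), ('lid', [([247.9, 160.9], 0.57)])]
the job is handed in; nothing more can be done
[400.50600813 204.94094236 276.23431926] None
```

The job is handed in at about 17 s: the lid was opened to its stop and stayed open, then the box was tipped to its stop; the ball is in the tray, the spare box and bottle were not touched, and the arm is clear (no verdict was returned).

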